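# Put the beakers back on the glassware shelf in order of size

### The arm

A 7-joint arm with a two-finger parallel gripper is mounted at the origin on the work surface. World frame = base frame: x ahead of the robot, y to its left, z up, the work surface at z = 0. Lengths are in m, angles in rad, forces in N, time in s.
With the tool pointing down it reaches from about 0.425 to 0.95 m from the base axis. Payload 4.7 kg.
Tool frame: the origin (TCP) lies at the very end of the fingers, on their centre line; the grasp point (between the pads) lies arm.tcp_to_grasp behind it (arm.tcp_to_grasp is the distance from the TCP to the grasp point, in m); y points along the fingers, x is the direction in which the jaws open and shut, and the axes are right-handed (so a half turn about y gives the same grasp; the last joint's range is limited). The gripper opens to 87 mm and grips with 3 to 60 N. Pads are 19 mm wide; open, the fingers measure 117 mm over their backs; the gripper's body (75 mm by 190 mm) begins 51 mm behind the grasp point.
Start: joints at [1.116, 0.469, -0.049, 1.532, 0.024, 1.141, -0.082], TCP at [0.279, -0.615, 0.223] pointing down, gripper open.
Joint ranges: [-2.59, 2.59], [-0.33, 1.99], [-1.39, 1.29], [0.1, 2.45], [-1.04, 4.18], [0.21, 1.99], [-2.66, 2.66]. Speed limits (rad/s): [2.57, 2.57, 3.14, 3.14, 3.14, 3.14, 3.14].

### API

Orientations are given as [roll, pitch, yaw] about the fixed x, y, z axes, in that order (R = Rz(yaw) Ry(pitch) Rx(roll)).
In Python, from cell import arm gives the robot as it stands.
- The arm moves only by the shell command python3 -m jog 'ROWS' [FORCE]. ROWS is text: rows parted by semicolons, each of 7 numbers parted by spaces: the opening, from 0 (shut) to 1 (fully open), then the shift along the tool's x, y, z in cm, then the turn, a rotation vector about the tool's x, y, z in rad. In form: gripper x y z wx wy wz; .... A call has 1 to 12 rows; each row is the pose to reach, as a shift and turn from the pose commanded when the call began, along the tool's axes at that moment; what a row does not reach only later rows make up. A row lasts 1/12 s, in which the tool goes at most 41.7 mm and 7.16 degrees, less where a joint would pass 70% of its speed; a pose out of reach is approached as far as the arm can. A call with a gripper value outside its range is refused whole. The fingers move at their own pace and stop on an object; FORCE is the grip in N (left out, the last holds). Time passes only in rows, so rows that repeat a pose let the fingers close. It gives the time, the measured TCP pose, the force and the opening at its end, in the units of the state.
- arm.get_obs(): the state, without advancing time (a new reading comes with each control period).
- arm.get_image(name): name is "side" or "top" or "wrist"; returns the picture (480x640x3 uint8, red, green, blue); there is no depth.
- arm.get_calibration(name): a dict with "vfov" (degrees; the focal length in pixels is half the picture's height over the tangent of half this angle, whatever the lens; pixels are square), "cx", "cy" (the principal point, pixels), "cam_to_world" (4x4, takes a point from camera to world coordinates); the wrist camera has in their place "hand_eye" (4x4, takes a point from camera to tool coordinates, whose origin is the TCP and whose axes are the tool frame's). Camera axes: x right, y down, z forward; pixel columns grow to the right and rows downward; lengths in m; the calibration is good to about 2 mm. A picture is of the moment at which its call begins: read the wrist's pose just before it. get_calibration takes no time and is no camera call.
- arm.finish_job(): hands the job in, once; it reports no verdict.
Trained networks look in the newest picture that a camera, given by its name, has taken for a name from the list of things; names that differ only in an ending like _2 or _b are one class to them, and where a whole thing is asked for, a point or a joint stands for the part that bears it (a point fixed in the world has none). Each returns a list of dicts, best first, with "p" (0 to 1); they miss things now and then, are a little off and sometimes report something else, mostly with a low value. They report only what shows in the picture. A call takes as long as a camera call. They do not tell look-alikes from the thing itself.
- arm.regions_of(camera, target): "mask" (480x640 bool, what is visible of it) and "pixel" ([column, row] in pixels, amid what is visible of it).
The state is a dict: "time_s": time; "q": joint angles; "qvel": joint speeds; "tau": joint torques, N m; "position": TCP position; "orientation": TCP orientation; "force": force on the tool from outside, world axes, zero at the start; "moment": the same for the moment, N m; "opening": opening from 0.0 (shut) to 1.0 (fully open).
Only numpy, scipy, OpenCV 4.12 (cv2) and the standard library are available. Lean on these libraries where they do the work, as an engineer would, in place of code of your own. Each camera call takes 0.05 s, during which the arm holds its last target.

### The job

Put the four plastic beakers from the bench back on the low glassware shelf in order of size, one upright on the middle of each round grey pad: the smallest on the pad nearest the balance, then each next larger one along the row, the largest by the test-tube rack. Set them down, do not drop them or tip them over, and leave the wash bottle where it stands.

Things in the scene. Friction and masses are not known exactly. Their poses are not given: they have to be found in the camera images.
- beaker_25_centre (a point): The smallest of four loose white plastic laboratory beakers, standing upright and empty: 34 mm outside diameter, 50 mm tall, straight sides with 2 mm walls, a rim 3 mm wider across and a small pouring lip at the rim. The point is on its axis, half-way up (25 mm above its underside); z is up along its axis.
- beaker_50_centre (a point): The second smallest of four loose white plastic laboratory beakers, standing upright and empty: 42 mm outside diameter, 60 mm tall, straight sides with 2 mm walls, a rim 3 mm wider across and a small pouring lip at the rim. The point is on its axis, half-way up (30 mm above its underside); z is up along its axis.
- beaker_100_centre (a point): The second largest of four loose white plastic laboratory beakers, standing upright and empty: 50 mm outside diameter, 70 mm tall, straight sides with 2 mm walls, a rim 3 mm wider across and a small pouring lip at the rim. The point is on its axis, half-way up (35 mm above its underside); z is up along its axis.
- beaker_150_centre (a point): The largest of four loose white plastic laboratory beakers, standing upright and empty: 60 mm outside diameter, 80 mm tall, straight sides with 2 mm walls, a rim 3 mm wider across and a small pouring lip at the rim. The point is on its axis, half-way up (40 mm above its underside); z is up along its axis.
- pad_a: One of four identical round grey rubber pads, 78 mm across, flush in the top of the low white glassware shelf, in a straight row 95 mm apart; its letter says nothing of its place in the row. Origin: pad centre, on the surface where a beaker's underside rests (30 mm above the bench); y runs along the row, x across the shelf. It does not move.
- pad_b: One of four identical round grey rubber pads, 78 mm across, flush in the top of the low white glassware shelf, in a straight row 95 mm apart; its letter says nothing of its place in the row. Origin: pad centre, on the surface where a beaker's underside rests (30 mm above the bench); y runs along the row, x across the shelf. It does not move.
- pad_c: One of four identical round grey rubber pads, 78 mm across, flush in the top of the low white glassware shelf, in a straight row 95 mm apart; its letter says nothing of its place in the row. Origin: pad centre, on the surface where a beaker's underside rests (30 mm above the bench); y runs along the row, x across the shelf. The shelf's board is 400 x 120 mm, fixed.
- pad_d: One of four identical round grey rubber pads, 78 mm across, flush in the top of the low white glassware shelf, in a straight row 95 mm apart; its letter says nothing of its place in the row. Origin: pad centre, on the surface where a beaker's underside rests (30 mm above the bench); y runs along the row, x across the shelf. A thin rail runs along the far edge, 54 mm past the pad centres, 23 mm high.
- balance: Grey bench balance with a round steel pan, 190 x 130 mm, 47 mm high, fixed beyond one end of the pad row, its centre about 170 mm from the nearest pad's. Beyond the other end stands a fixed white test-tube rack, 200 x 75 mm, tubes reaching 161 mm above the bench. Origin: centre of the balance's underside.
- wash_bottle_centre (a point): Loose white wash bottle with a blue cap and a bent spout, 56 mm in diameter, 162 mm high, at one side of the bench; to be left alone. A fixed glass jar of droppers (52 mm in diameter, up to 110 mm high) stands at the other side. The point is on the bottle's axis, 65 mm above the bench.
There are look-alikes about, which are no part of the job. What is shaped like the part that bears beaker_50_centre but blue is not meant. Leave any yellow look-alike of the part that bears beaker_150_centre alone.

How it is judged:
By the outcome, as a careful person would: the job done as asked, in the order asked, and still so for the second after the job is handed in, with the robot touching nothing.
It also fails if it takes over 112 s, if anything falls off the work surface, if the arm or the gripper's body presses on something with over 40 N, if the wrist force passes 120 N, or if a joint passes its speed limit or range.

## Working session

There is one attempt and no reset: what is moved stays moved. The work goes in short steps, Python scripts to look and compute and a shell command to move; the robot and the scene stay as the last step left them, time stands still between calls to the robot, and variables do not carry over. Pictures are saved under pics/ and viewed, and the job is handed in when it is done.

```bash
ls; mkdir -p pics; python3 - <<'E'
from cell import arm
import cv2, numpy as np
o=arm.get_obs(); print({k:np.round(v,3) for k,v in o.items()}, arm.tcp_to_grasp)
for n in ["side","top","wrist"]:
    im=arm.get_image(n); cv2.imwrite(f"pics/{n}0.png",im[:,:,::-1])
    c=arm.get_calibration(n); print(n,{k:np.round(v,4).tolist() for k,v in c.items()})
E
```

```text
pics
{'time_s': np.float64(0.0), 'q': array([ 1.116,  0.469, -0.049,  1.534,  0.024,  1.141, -0.082]), 'qvel': array([-0.001,  0.   ,  0.   ,  0.   , -0.001,  0.002, -0.001]), 'tau': array([ 0.0000e+00, -5.0797e+01, -8.1000e-02, -2.3615e+01, -6.1000e-02,
        3.8000e-02,  0.0000e+00]), 'position': array([ 0.279, -0.614,  0.221]), 'orientation': array([-1.571,  0.002, -1.145]), 'force': array([-0.331,  0.424,  0.076]), 'moment': array([0.035, 0.028, 0.062]), 'opening': np.float64(1.004)} 0.0187
side {'vfov': 48.7332, 'cx': 322.2447, 'cy': 238.4513, 'cam_to_world': [[-0.9841, -0.1184, 0.1325, 0.3891], [-0.177, 0.7194, -0.6717, 0.7399], [-0.0158, -0.6844, -0.7289, 0.8585], [0.0, 0.0, 0.0, 1.0]]}
top {'vfov': 46.6798, 'cx': 327.1316, 'cy': 248.1895, 'cam_to_world': [[-0.0151, -0.9749, 0.2219, 0.2531], [-0.9999, 0.0135, -0.0087, 0.0215], [0.0054, -0.222, -0.975, 1.3578], [0.0, 0.0, 0.0, 1.0]]}
wrist {'vfov': 60.4197, 'cx': 318.0544, 'cy': 242.4095, 'hand_eye': [[1.0, 0.0002, -0.0005, 0.0007], [0.0005, -0.2688, 0.9632, -0.1614], [0.0, -0.9632, -0.2688, 0.0734], [0.0, 0.0, 0.0, 1.0]]}
```

View pics/top0.png

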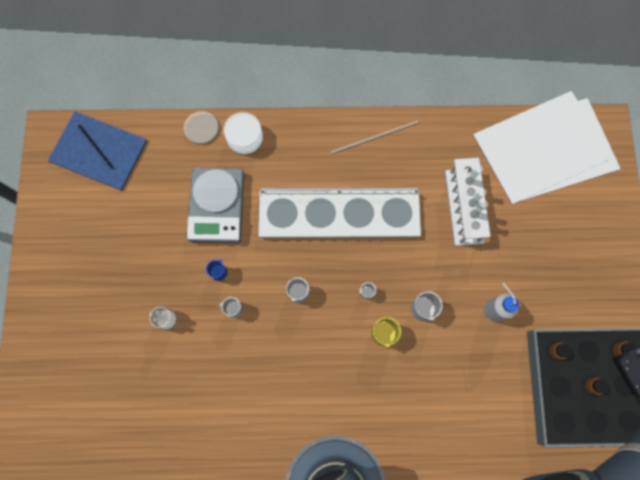

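View pics/side0.png

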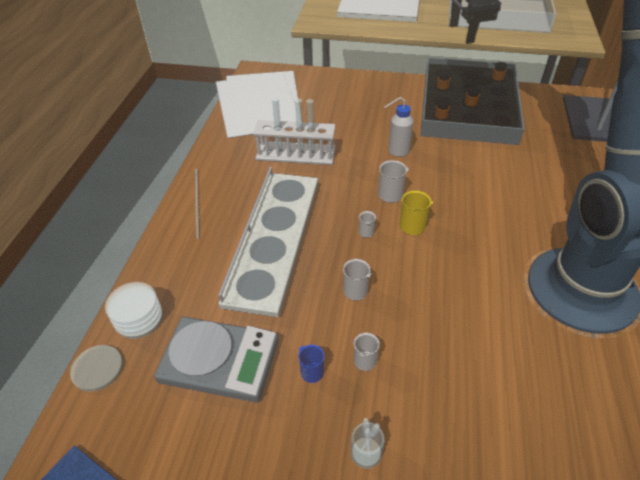

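View pics/wrist0.png

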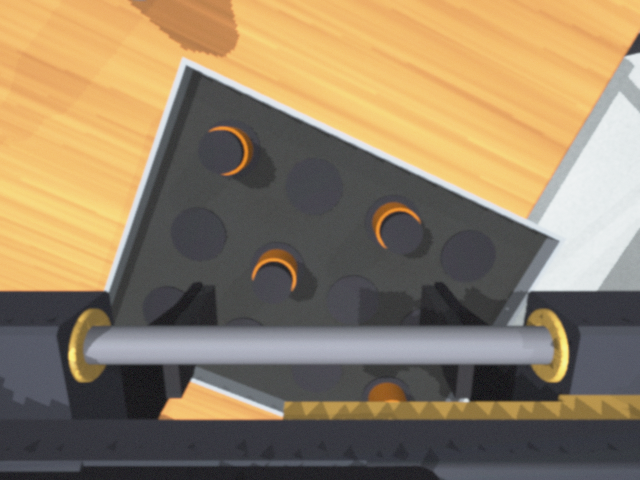

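```bash
cat > h.py <<'E'
import numpy as np, cv2
from cell import arm
from scipy.optimize import least_squares
def proj(n,P):
    c=arm.get_calibration(n); T=np.linalg.inv(c["cam_to_world"]); f=240/np.tan(np.radians(c["vfov"]/2))
    p=np.atleast_2d(P)@T[:3,:3].T+T[:3,3]
    return np.c_[c["cx"]+f*p[:,0]/p[:,2], c["cy"]+f*p[:,1]/p[:,2]]
def ray(n,px,z):
    c=arm.get_calibration(n); T=np.array(c["cam_to_world"]); f=240/np.tan(np.radians(c["vfov"]/2))
    d=T[:3,:3]@np.array([(px[0]-c["cx"])/f,(px[1]-c["cy"])/f,1]); return T[:3,3]+d*(z-T[2,3])/d[2]
def sil(n,x,y,z0,D,H):
    a=np.linspace(0,2*np.pi,48,endpoint=False)
    P=[np.c_[x+r*np.cos(a),y+r*np.sin(a),np.full(48,z)] for r,z in ((D/2,z0),(D/2+.0015,z0+H))]
    h=cv2.convexHull(proj(n,np.vstack(P)).astype(np.float32)); return h
def cen(h):
    m=cv2.moments(h); return np.array([m["m10"]/m["m00"],m["m01"]/m["m00"]])
def fit(n,c,z0,D,H):
    g=ray(n,c,z0+H/2)
    r=least_squares(lambda v:cen(sil(n,v[0],v[1],z0,D,H))-c,g[:2],diff_step=1e-3); return r.x
def area(h): return cv2.contourArea(h)
SZ={25:(.034,.05),50:(.042,.06),100:(.05,.07),150:(.06,.08)}
E
cat > m.py <<'E'
from h import *
for n in ["top","side"]:
    im=arm.get_image(n)
    for s,(D,H) in SZ.items():
        for r in arm.regions_of(n,f"beaker_{s}_centre"):
            m=r["mask"]; 
            if m.sum()<5: continue
            ys,xs=np.nonzero(m); c=np.array([xs.mean(),ys.mean()]); v=fit(n,c,0,D,H)
            print(n,s,"p%.2f"%r["p"],"px",c.round(1),"area",m.sum(),"exp %.0f"%area(sil(n,*v,0,D,H)),"xy",v.round(4),"rgb",im[m].mean(0).astype(int))
    for r in arm.regions_of(n,"pad_a"):
        m=r["mask"]
        if m.sum()<5: continue
        ys,xs=np.nonzero(m); c=np.array([xs.mean(),ys.mean()]); print(n,"pad p%.2f"%r["p"],c.round(1),m.sum(),ray(n,c,.03).round(4))
    for t,z in (("balance",.03),("wash_bottle_centre",.07)):
        for r in arm.regions_of(n,t)[:1]:
            m=r["mask"]; ys,xs=np.nonzero(m);c=np.array([xs.mean(),ys.mean()]); print(n,t,"p%.2f"%r["p"],c.round(1),ray(n,c,z).round(3))
E
python3 m.py
```

```text
top 25 p0.57 px [367.7 290.5] area 207 exp 221 xy [ 0.4491 -0.0861] rgb [143 142 139]
top 50 p0.71 px [216.8 269.9] area 358 exp 369 xy [0.5039 0.2765] rgb [ 47  62 111]
top 50 p0.63 px [232.1 307.6] area 333 exp 356 xy [0.4119 0.2373] rgb [132 131 129]
top 50 p0.18 px [501.8 306.7] area 783 exp 415 xy [ 0.4051 -0.4046] rgb [120 128 147]
top 100 p0.90 px [297.9 290. ] area 443 exp 461 xy [0.4507 0.0809] rgb [138 137 135]
top 100 p0.20 px [367.6 290.6] area 183 exp 467 xy [ 0.4469 -0.0848] rgb [142 141 140]
top 150 p0.86 px [386.1 331.3] area 688 exp 668 xy [ 0.3496 -0.124 ] rgb [160 146  63]
top pad p0.85 [397.  212.4] 793 [ 0.6441 -0.1653  0.03  ]
top pad p0.83 [281.9 212.4] 686 [0.6479 0.1206 0.03  ]
top pad p0.64 [358.6 212.9] 673 [ 0.6441 -0.0698  0.03  ]
top pad p0.59 [320.1 212.6] 776 [0.6463 0.0258 0.03  ]
top balance p0.72 [216.  205.4] [0.668 0.285 0.03 ]
top wash_bottle_centre p0.82 [502.1 306.4] [ 0.402 -0.394  0.07 ]
side 25 p0.56 px [366.6 223.7] area 339 exp 402 xy [ 0.4517 -0.0862] rgb [136 130 125]
side 50 p0.76 px [365.5 351.2] area 778 exp 849 xy [0.4147 0.2375] rgb [136 130 125]
side 50 p0.70 px [311.3 362.8] area 814 exp 865 xy [0.5052 0.2765] rgb [ 63  69 116]
side 100 p0.80 px [356.1 279. ] area 956 exp 993 xy [0.4528 0.0812] rgb [136 129 124]
side 150 p0.87 px [414.4 212. ] area 1164 exp 1168 xy [ 0.351  -0.1241] rgb [149 127  39]
side 150 p0.70 px [391.7 181.1] area 974 exp 1043 xy [ 0.4097 -0.2203] rgb [135 128 123]
side pad p0.85 [267.5 249.7] 806 [0.6479 0.0272 0.03  ]
side pad p0.82 [278.3 218.9] 613 [ 0.6468 -0.0665  0.03  ]
side pad p0.75 [288.2 190.5] 538 [ 0.6461 -0.1626  0.03  ]
side pad p0.74 [255.5 284.5] 921 [0.6485 0.1218 0.03  ]
side balance p0.76 [218.3 358.8] [0.67  0.295 0.03 ]
side wash_bottle_centre p0.62 [400.8 130.4] [ 0.404 -0.385  0.07 ]
```

```bash
python3 - <<'E'
import cv2, numpy as np
t=cv2.imread("pics/top0.png"); s=cv2.imread("pics/side0.png")
def c(i,x,y,r=22): return cv2.resize(i[y-r:y+r,x-r:x+r],(200,200),interpolation=cv2.INTER_CUBIC)
a=np.hstack([c(t,*p) for p in((368,290),(231,307),(297,289),(427,306))])
b=np.hstack([c(s,*p,r=28) for p in((367,223),(366,351),(356,279),(392,181))])
cv2.imwrite("pics/z0.png",np.vstack([a,b]))
E
```

```text
(no output)
```

View pics/z0.png

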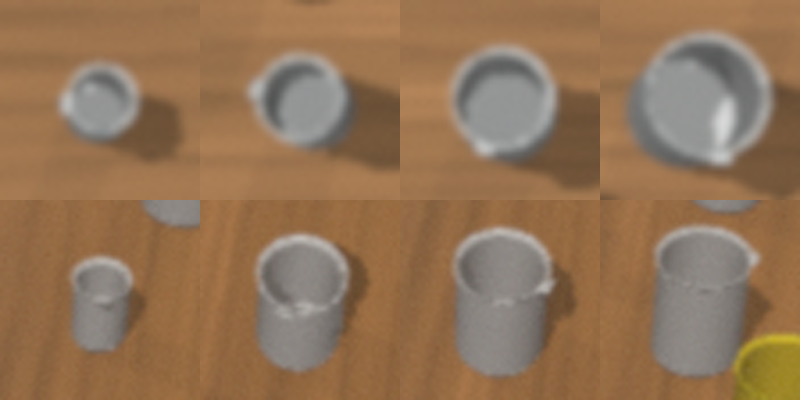

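```bash
cat > p.py <<'E'
import sys
from h import *
from scipy.spatial.transform import Rotation as R
o=arm.get_obs(); R0=R.from_euler("xyz",o["orientation"]); p0=np.array(o["position"])
x,y,z,yaw=map(float,sys.argv[1:5])
Rt=R.from_euler("xyz",[-np.pi/2,0,np.radians(yaw)])
d=R0.inv().apply(np.array([x,y,z])-p0)*100; w=(R0.inv()*Rt).as_rotvec()
print("shift cm",d.round(2),"turn",w.round(3),"rows>=%.1f"%max(np.linalg.norm(d)/4.17,np.degrees(np.linalg.norm(w))/7.16),"opening %.2f"%o["opening"])
E
python3 p.py .4504 -.086 .16 -45
```

```text
shift cm [-41.07   6.26  37.46] turn [-0.   -0.36  0.  ] rows>=13.4 opening 1.00
```

```bash
R="-41.1 0 37.5 0 -0.36 0"; python3 -m jog '1 -20 0 18.5 0 -0.18 0; 1 -20 0 18.5 0 -0.18 0; 1 -20 0 18.5 0 -0.18 0; 1 -20 0 18.5 0 -0.18 0; 1 -20 0 18.5 0 -0.18 0; 1 -41.1 0 37.5 0 -0.36 0; 1 -41.1 0 37.5 0 -0.36 0; 1 -41.1 0 37.5 0 -0.36 0; 1 -41.1 0 37.5 0 -0.36 0; 1 -41.1 0 37.5 0 -0.36 0; 1 -41.1 0 37.5 0 -0.36 0; 1 -41.1 0 37.5 0 -0.36 0'; python3 p.py .4504 -.086 .16 -45
```

```text
time_s: 1.95
position: [0.4337, -0.1374, 0.223]
orientation: [-1.571, -0.001, -0.785]
force: [0.5, -0.6, 0.2]
opening: 0.999
shift cm [-2.46  6.3   4.82] turn [-0.    -0.     0.001] rows>=2.0 opening 1.00
```

```bash
python3 -m jog '1 -2.5 6.3 4.8 0 0 0; 1 -2.5 6.3 4.8 0 0 0; 1 -2.5 6.3 4.8 0 0 0; 1 -2.5 6.3 4.8 0 0 0; 1 -2.5 6.3 4.8 0 0 0; 1 -2.5 6.3 4.8 0 0 0'; python3 p.py .4504 -.086 .16 -45; python3 - <<'E'
from h import *
for n in("wrist","top"):
    cv2.imwrite(f"pics/{n}1.png",arm.get_image(n)[:,:,::-1])
E
```

```text
time_s: 2.45
position: [0.4503, -0.0891, 0.1606]
orientation: [-1.57, -0.002, -0.787]
force: [-0.3, -0.5, 0.6]
opening: 0.998
shift cm [-0.22  0.06  0.22] turn [-0.001 -0.002  0.002] rows>=0.1 opening 1.00
```

View pics/wrist1.png

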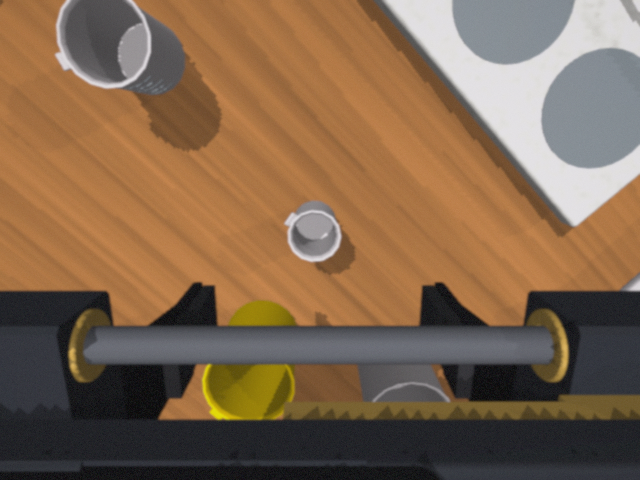

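View pics/top1.png

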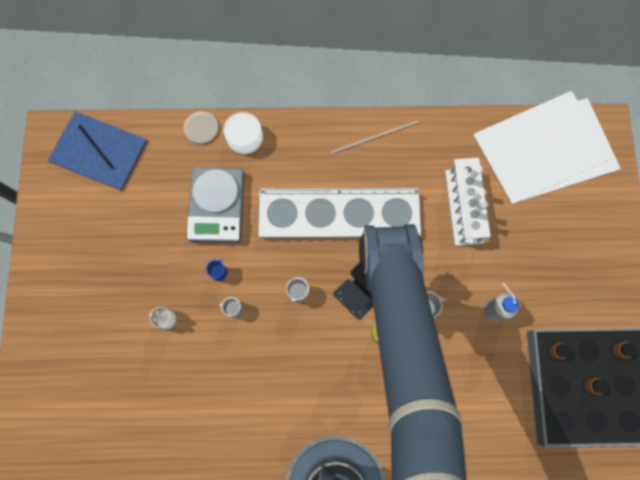

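```bash
cat >> h.py <<'E'
from scipy.spatial.transform import Rotation as Rn
def wT(o):
    T=np.eye(4);T[:3,:3]=Rn.from_euler("xyz",o["orientation"]).as_matrix();T[:3,3]=o["position"];return T@np.array(arm.get_calibration("wrist")["hand_eye"])
def wray(o,px,z):
    c=arm.get_calibration("wrist");T=wT(o);f=240/np.tan(np.radians(c["vfov"]/2))
    d=T[:3,:3]@np.array([(px[0]-c["cx"])/f,(px[1]-c["cy"])/f,1]); return T[:3,3]+d*(z-T[2,3])/d[2]
E
python3 - <<'E'
from h import *
o=arm.get_obs(); print(wray(o,(314,235),.05).round(4), o["position"].round(4)); print(wray(o,(104,40),.07).round(4))
E
```

```text
[ 0.4506 -0.0858  0.05  ] [ 0.4502 -0.0891  0.1606]
[0.4516 0.0799 0.07  ]
```

```bash
python3 -m jog '1 -0.2 0 0.25 0 0 0; 1 -0.2 4 0.25 0 0 0; 1 -0.2 8 0.25 0 0 0; 1 -0.2 12 0.25 0 0 0; 1 -0.2 14.7 0.25 0 0 0; 1 -0.2 14.7 0.25 0 0 0; 1 -0.2 14.7 0.25 0 0 0' 12;  python3 p.py .4505 -.086 .013 -45
```

```text
time_s: 3.13
position: [0.4496, -0.0844, 0.0122]
orientation: [-1.572, 0.002, -0.785]
force: [0.6, -0.1, 0.4]
opening: 1.0
shift cm [ 0.18 -0.08 -0.05] turn [ 0.001  0.    -0.002] rows>=0.0 opening 1.00
```

```bash
python3 -m jog '0.3 0.15 0 0 0 0 0; 0.3 0.15 0 0 0 0 0; 0.3 0.15 0 0 0 0 0; 0.3 0.15 0 0 0 0 0; 0.3 0.15 0 0 0 0 0; 0.3 0.15 0 0 0 0 0; 0.3 0.15 0 0 0 0 0; 0.3 0.15 0 0 0 0 0; 0.3 0.15 0 0 0 0 0; 0.3 0.15 0 0 0 0 0' 12;  python3 p.py .4505 -.086 .013 -45
```

```text
time_s: 3.97
position: [0.451, -0.0853, 0.0126]
orientation: [-1.571, 0.0, -0.785]
force: [0.4, 0.1, 1.3]
opening: 0.391
shift cm [ 0.01 -0.04 -0.08] turn [ 0.     0.001 -0.   ] rows>=0.0 opening 0.39
```

```bash
python3 -m jog '0 0 0 0 0 0 0; 0 0 0 0 0 0 0; 0 0 -3 0 0 0 0; 0 0 -6 0 0 0 0; 0 0 -9 0 0 0 0; 0 0 -10 0 0 0 0; 0 0 -10 0 0 0 0' 12;  python3 p.py .648 .121 .11 -25
python3 - <<'E'
from h import *
cv2.imwrite("pics/w2.png",arm.get_image("wrist")[:,:,::-1])
E
```

```text
time_s: 4.55
position: [0.4531, -0.0859, 0.1149]
orientation: [-1.568, -0.005, -0.785]
force: [0.7, -0.3, -0.9]
opening: 0.392
shift cm [-0.85  0.57 28.41] turn [-0.002 -0.349  0.006] rows>=6.8 opening 0.39
```

View pics/w2.png

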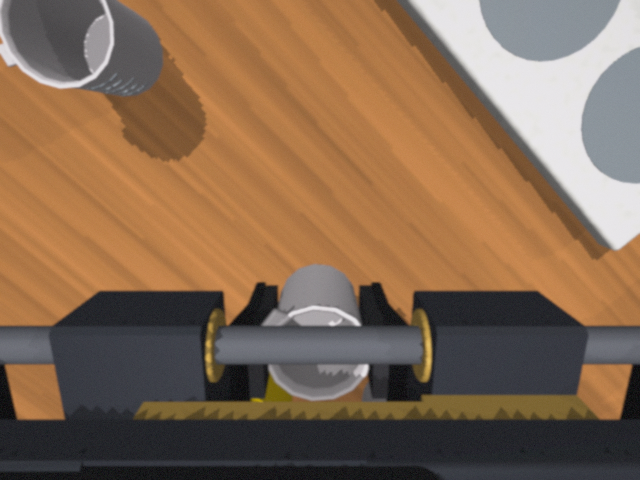

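```bash
python3 -m jog '0 -0.1 0 4 0 -0.05 0; 0 -0.3 0.1 8 0 -0.1 0; 0 -0.4 0.2 12 0 -0.15 0; 0 -0.5 0.3 16 0 -0.2 0; 0 -0.6 0.4 20 0 -0.25 0; 0 -0.7 0.5 24 0 -0.3 0; 0 -0.8 0.6 27 0 -0.35 0; 0 -0.85 0.6 28.4 0 -0.35 0; 0 -0.85 0.6 28.4 0 -0.35 0; 0 -0.85 0.6 28.4 0 -0.35 0; 0 -0.85 0.6 28.4 0 -0.35 0' 12;  python3 p.py .648 .121 .046 -25
python3 - <<'E'
from h import *
o=arm.get_obs(); im=arm.get_image("wrist");cv2.imwrite("pics/w3.png",im[:,:,::-1])
for r in arm.regions_of("wrist","pad_a"):
    m=r["mask"]; ys,xs=np.nonzero(m); e=cv2.fitEllipse(max(cv2.findContours(m.astype(np.uint8),0,1)[0],key=len)); print(r["p"],m.sum(),e[0],wray(o,e[0],.03).round(4))
E
```

```text
time_s: 5.52
position: [0.6443, 0.1199, 0.1045]
orientation: [-1.574, 0.002, -0.436]
force: [-0.4, -0.7, 0.3]
opening: 0.396
shift cm [0.3  5.85 0.28] turn [ 0.003  0.001 -0.002] rows>=1.4 opening 0.40
0.9 9990 (323.91253662109375, 240.4968719482422) [0.651  0.1257 0.03  ]
0.78 596 (364.2664489746094, 391.60797119140625) [0.6318 0.0203 0.03  ]
```

View pics/w3.png

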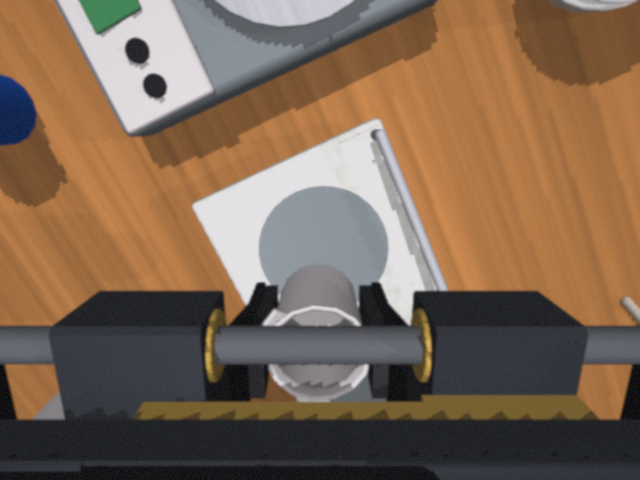

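```bash
cat > padw.py <<'E'
from h import *
import sys
def pads(rowmax=275,save=None):
    o=arm.get_obs(); im=arm.get_image("wrist")
    if save: cv2.imwrite(save,im[:,:,::-1])
    for r in arm.regions_of("wrist","pad_a"):
        m=r["mask"]
        if m.sum()<800: continue
        c=max(cv2.findContours(m.astype(np.uint8),0,1)[0],key=len)[:,0,:]
        c=c[(c[:,1]<rowmax)&(c[:,0]>3)&(c[:,0]<636)&(c[:,1]>3)]
        if len(c)<15: continue
        w=np.array([wray(o,p,.03)[:2] for p in c])
        s=least_squares(lambda v:np.hypot(*(w-v[:2]).T)-.039,np.append(w.mean(0),0)[:2],loss="soft_l1",f_scale=.001)
        s3=least_squares(lambda v:np.hypot(*(w-v[:2]).T)-v[2],np.append(w.mean(0),.039),loss="soft_l1",f_scale=.001)
        print("pad p%.2f"%r["p"],len(c),s.x.round(4),"res",np.sqrt(np.mean(s.fun**2)).round(4),"free",s3.x.round(4))
if __name__=="__main__": pads(float(sys.argv[1]),sys.argv[2])
E
python3 padw.py 270 pics/w4.png
```

```text
pad p0.58 264 [0.6481 0.12  ] res 0.0108 free [0.649  0.1222 0.0371]
```

```bash
python3 p.py .648 .1205 .0435 -25; python3 -m jog '0 0.2 0 0.2 0 0 0; 0 0.2 2.5 0.2 0 0 0; 0 0.2 5 0.2 0 0 0; 0 0.2 5 0.2 0 0 0; 0 0.2 5 0.2 0 0 0; 0 0.2 5 0.2 0 0 0' 12;  python3 p.py .648 .1205 .0435 -25
```

```text
shift cm [0.22 6.29 0.17] turn [ 0.001 -0.     0.   ] rows>=1.5 opening 0.39
time_s: 6.22
position: [0.6493, 0.1227, 0.0578]
orientation: [-1.57, -0.001, -0.435]
force: [-0.4, 0.6, 0.8]
opening: 0.389
shift cm [-0.03  1.43 -0.25] turn [-0.001  0.001  0.001] rows>=0.3 opening 0.39
```

```bash
python3 -m jog '0 0 0.5 -0.2 0 0 0; 0 0 0.9 -0.2 0 0 0; 0 0 1.2 -0.2 0 0 0; 0 0 1.4 -0.2 0 0 0; 0 0 1.4 -0.2 0 0 0; 0 0 1.4 -0.2 0 0 0' 12;  python3 p.py .648 .1205 .043 -25
```

```text
time_s: 6.72
position: [0.6477, 0.1207, 0.0426]
orientation: [-1.571, -0.0, -0.435]
force: [0.5, 0.3, -0.5]
opening: 0.389
shift cm [ 0.04 -0.04 -0.  ] turn [-0.     0.001  0.   ] rows>=0.0 opening 0.39
```

```bash
python3 -m jog '0.4 0 0.05 0 0 0 0; 0.43 0 0.05 0 0 0 0; 0.5 0 0.05 0 0 0 0; 0.6 0 0.05 0 0 0 0; 0.6 0 0.05 0 0 0 0; 0.6 0 0 0 0 0 0; 0.6 0 -2 0 0 0 0; 0.6 0 -5 0 0 0 0; 0.6 0 -8 0 0 0 0; 0.8 0 -11 0 0 0 0; 0.8 0 -11 0 0 0 0' 12; python3 p.py .413 .2374 .17 0;python3 - <<'E'
from h import *
cv2.imwrite("pics/side5.png",arm.get_image("side")[:,:,::-1])
cv2.imwrite("pics/w5.png",arm.get_image("wrist")[:,:,::-1])
E
```

```text
time_s: 7.63
position: [0.6513, 0.1222, 0.1595]
orientation: [-1.563, -0.009, -0.435]
force: [0.3, 0.8, -0.0]
opening: 0.678
shift cm [-26.45  -1.29   0.41] turn [-0.005 -0.435  0.011] rows>=6.4 opening 0.68
```

View pics/w5.png

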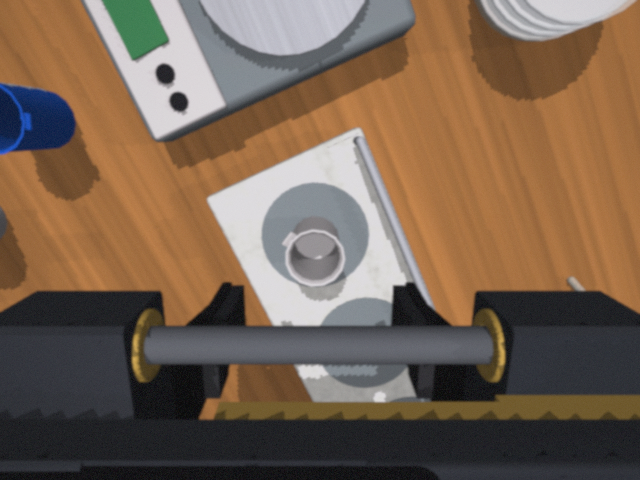

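View pics/side5.png

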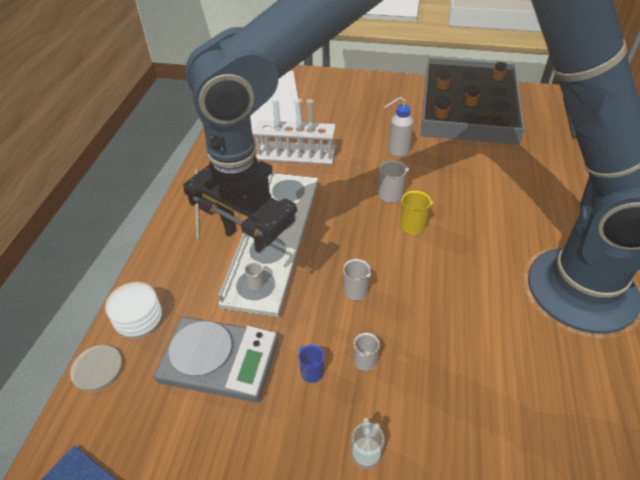

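```bash
python3 p.py .413 .2374 .16 -20; python3 -m jog '1 -4 0 0 0 0 0; 1 -8 0 0 0 0 0; 1 -12 0 0 0 -0.02 0; 1 -16 0 0 0 -0.04 0; 1 -20 0 0.1 0 -0.06 0; 1 -24 0 0.2 0 -0.09 0; 1 -26 -0.1 0.4 0 -0.09 0; 1 -26.3 -0.1 0.4 -0.005 -0.09 0.01; 1 -26.3 -0.1 0.4 -0.005 -0.09 0.01; 1 -26.3 -0.1 0.4 -0.005 -0.09 0.01; 1 -26.3 -0.1 0.4 -0.005 -0.09 0.01'; python3 p.py .413 .2374 .16 -20
python3 - <<'E'
from h import *
cv2.imwrite("pics/w6.png",arm.get_image("wrist")[:,:,::-1]); o=arm.get_obs()
for r in arm.regions_of("wrist","beaker_50_centre"):
    m=r["mask"]; ys,xs=np.nonzero(m); print(r["p"],m.sum(),r["pixel"],xs.min(),xs.max(),ys.min(),ys.max(),wray(o,(xs.mean(),ys.mean()),.03).round(4))
E
```

```text
shift cm [-26.25  -0.66   0.65] turn [-0.001 -0.086  0.003] rows>=6.3 opening 0.75
time_s: 8.65
position: [0.412, 0.2339, 0.1529]
orientation: [-1.576, 0.011, -0.348]
force: [-0.2, -0.9, -1.0]
opening: 1.003
shift cm [-0.03 -0.71  0.36] turn [ 0.005  0.001 -0.011] rows>=0.2 opening 1.00
0.88 5251 [437.9, 126.4] 391 484 90 166 [0.5094 0.2753 0.03  ]
0.76 4002 [322.5, 233.0] 286 353 194 271 [0.4122 0.2334 0.03  ]
```

View pics/w6.png

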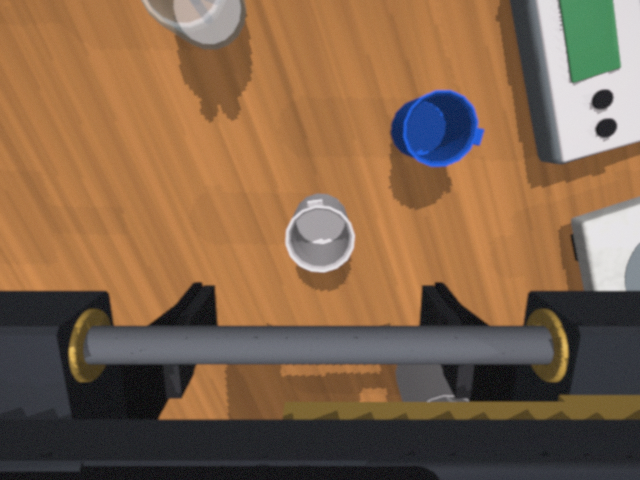

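```bash
python3 - <<'E'
from h import *
o=arm.get_obs(); print(wray(o,(320,238),.06).round(4), o["position"].round(4),o["orientation"].round(4))
E
python3 p.py .413 .2374 .015 -20
```

```text
[0.4139 0.2381 0.06  ] [0.4118 0.2341 0.1531] [-1.5757  0.0107 -0.3476]
shift cm [ 0.15 13.8   0.42] turn [ 0.005  0.001 -0.011] rows>=3.3 opening 1.00
```

```bash
python3 -m jog '1 0.1 0 0.4 0.005 0 -0.01; 1 0.1 3 0.4 0.005 0 -0.01; 1 0.1 7 0.4 0.005 0 -0.01; 1 0.1 11 0.4 0.005 0 -0.01; 1 0.1 13.5 0.4 0.005 0 -0.01; 1 0.1 13.6 0.4 0.005 0 -0.01; 1 0.1 13.6 0.4 0.005 0 -0.01; 1 0.1 13.6 0.4 0.005 0 -0.01' 12;  python3 p.py .4134 .2377 .016 -20
```

```text
time_s: 9.42
position: [0.4127, 0.2393, 0.0187]
orientation: [-1.568, -0.001, -0.345]
force: [0.7, -0.6, -0.2]
opening: 1.002
shift cm [ 0.12  0.27 -0.13] turn [-0.003  0.004  0.001] rows>=0.1 opening 1.00
```

```bash
python3 -m jog '1 0.1 0.2 -0.1 0 0 0; 0.6 0.1 0.2 -0.1 0 0 0; 0 0.1 0.2 -0.1 0 0 0; 0 0.1 0.2 -0.1 0 0 0; 0 0.1 0.2 -0.1 0 0 0; 0 0.1 0.2 -0.1 0 0 0; 0 0.1 0.2 -0.1 0 0 0; 0 0.1 0.2 -0.1 0 0 0; 0 0.1 0.2 -0.1 0 0 0; 0 0.1 0.2 -0.1 0 0 0' 12;  python3 p.py .4134 .2377 .016 -20
```

```text
time_s: 10.25
position: [0.4121, 0.237, 0.0154]
orientation: [-1.571, 0.0, -0.345]
force: [-0.4, 0.2, -0.4]
opening: 0.491
shift cm [ 0.1  -0.06  0.11] turn [-0.     0.004 -0.   ] rows>=0.0 opening 0.49
```

```bash
python3 -m jog '0 0 -3 0 0 0 0; 0 0 -6 0 0 0 0; 0 0 -9 0 0 0 0; 0 0 -11.5 0 0 0 0; 0 0 -11.5 0 0 0 0; 0 0 -11.5 0 0 0 0' 12;  python3 p.py .647 .026 .13 -20
```

```text
time_s: 10.75
position: [0.4129, 0.2373, 0.1316]
orientation: [-1.569, -0.002, -0.345]
force: [-0.4, -1.3, -1.1]
opening: 0.491
shift cm [ 29.18   0.2  -11.95] turn [-0.002  0.004  0.002] rows>=7.6 opening 0.49
```

```bash
python3 -m jog '0 3.6 0 -1.5 0 0 0; 0 7.2 0 -3 0 0 0; 0 10.8 0 -4.5 0 0 0; 0 14.4 0 -6 0 0 0; 0 18 0 -7.5 0 0 0; 0 21.6 0 -9 0 0 0; 0 25 0 -10.3 0 0 0; 0 28 0 -11.5 0 0 0; 0 29.2 0.2 -12 0 0 0; 0 29.2 0.2 -12 0 0 0; 0 29.2 0.2 -12 0 0 0; 0 29.2 0.2 -12 0 0 0' 12;  python3 p.py .647 .026 .0475 -20; python3 padw.py 270 pics/w7.png
```

```text
time_s: 11.75
position: [0.6446, 0.0274, 0.1273]
orientation: [-1.57, 0.003, -0.342]
force: [0.0, 0.7, -0.1]
opening: 0.489
shift cm [ 0.3   7.98 -0.05] turn [-0.     0.007 -0.003] rows>=1.9 opening 0.49
pad p0.92 300 [0.6471 0.0252] res 0.0132 free [0.6493 0.032  0.0334]
pad p0.66 380 [0.6481 0.1201] res 0.0004 free [0.6481 0.1201 0.0387]
```

View pics/w7.png

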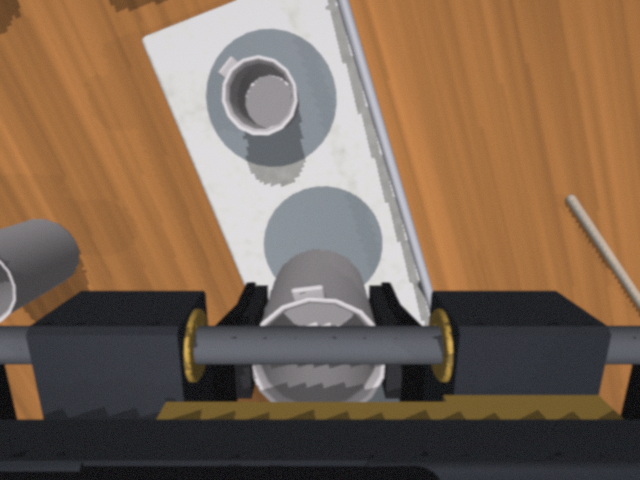

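```bash
python3 -m jog '0 0.2 0 0 0 0 0; 0 0.2 3 0 0 0 0; 0 0.2 5.5 0 0 0 0; 0 0.2 7 0 0 0 0; 0 0.2 7 0 0 0 0; 0 0.2 7 0 0 0 0' 12;  python3 p.py .647 .0252 .0465 -20
```

```text
time_s: 12.35
position: [0.6478, 0.0253, 0.0582]
orientation: [-1.571, 0.001, -0.344]
force: [-0.3, 0.1, 0.5]
opening: 0.489
shift cm [-0.07  1.17 -0.03] turn [-0.     0.005 -0.001] rows>=0.3 opening 0.49
```

```bash
python3 -m jog '0 -0.05 0.4 0 0 0 0; 0 -0.05 0.8 0 0 0 0; 0 -0.05 1.1 0 0 0 0; 0 -0.05 1.2 0 0 0 0; 0 -0.05 1.2 0 0 0 0; 0 -0.05 1.2 0 0 0 0' 12;  python3 p.py .647 .0252 .0455 -20
```

```text
time_s: 12.85
position: [0.6479, 0.0248, 0.0467]
orientation: [-1.57, -0.0, -0.345]
force: [0.1, 0.2, -1.2]
opening: 0.492
shift cm [-0.1   0.11  0.  ] turn [-0.001  0.004  0.   ] rows>=0.0 opening 0.49
```

```bash
python3 -m jog '0 -0.05 0.1 0 0 0 0; 0 -0.05 0.1 0 0 0 0; 0.5 -0.05 0.1 0 0 0 0; 0.53 -0.05 0.1 0 0 0 0; 0.6 -0.05 0.1 0 0 0 0; 0.7 -0.05 0.1 0 0 0 0; 0.7 -0.05 0.1 0 0 0 0; 0.7 -0.05 -0.5 0 0 0 0; 0.7 -0.05 -3 0 0 0 0; 0.7 -0.05 -7 0 0 0 0; 0.9 -0.05 -11 0 0 0 0; 0.9 -0.05 -12 0 0 0 0' 12; python3 p.py .4518 .081 .17 90;python3 - <<'E'
from h import *
cv2.imwrite("pics/w8.png",arm.get_image("wrist")[:,:,::-1])
E
```

```text
time_s: 13.85
position: [0.651, 0.0262, 0.1739]
orientation: [-1.565, -0.01, -0.345]
force: [0.8, 1.2, 1.5]
opening: 0.781
shift cm [-20.6    0.17  -1.58] turn [ 0.006 -1.916  0.012] rows>=15.3 opening 0.78
```

View pics/w8.png

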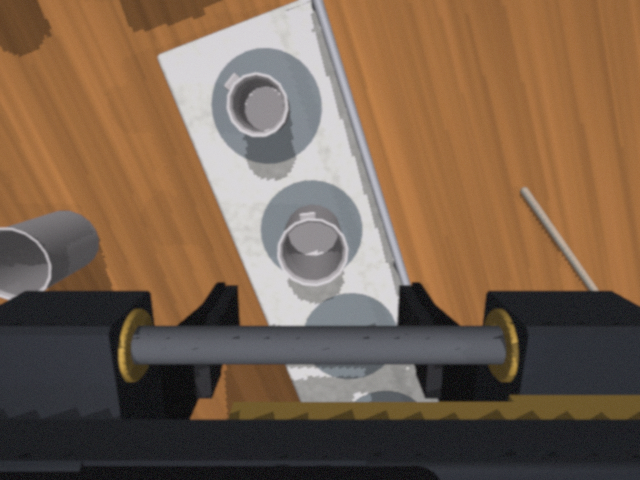

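```bash
python3 p.py .4518 .0803 .16 -75; python3 -m jog '1 -4 0 -0.3 0 0.11 0; 1 -8 0 -0.6 0 0.22 0; 1 -12 0 -0.9 0 0.33 0; 1 -16 0 -1.2 0 0.44 0; 1 -19 0.5 -1.5 0 0.55 0; 1 -20.6 1 -1.6 0 0.66 0; 1 -20.6 1 -1.6 0 0.77 0; 1 -20.6 1 -1.6 0 0.88 0; 1 -20.6 1 -1.6 0 0.96 0; 1 -20.6 1 -1.6 0 0.96 0; 1 -20.6 1 -1.6 0 0.96 0; 1 -20.6 1 -1.6 0 0.96 0'; python3 p.py .4518 .0803 .16 -75
python3 - <<'E'
from h import *
cv2.imwrite("pics/w9.png",arm.get_image("wrist")[:,:,::-1])
E
```

```text
shift cm [-20.59   1.14  -1.65] turn [-0.01   0.964  0.007] rows>=7.7 opening 0.82
time_s: 14.9
position: [0.4479, 0.0796, 0.1563]
orientation: [-1.571, 0.0, -1.303]
force: [-0.8, 0.1, 0.4]
opening: 0.997
shift cm [ 0.04 -0.37  0.39] turn [ 0.     0.006 -0.   ] rows>=0.1 opening 1.00
```

View pics/w9.png

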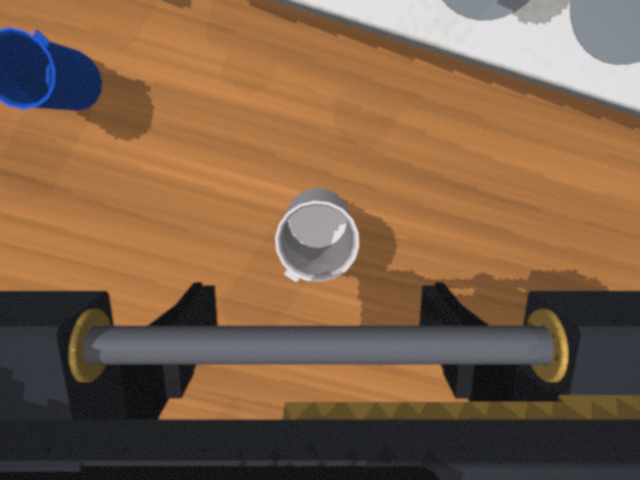

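```bash
python3 - <<'E'
from h import *
o=arm.get_obs(); print(wray(o,(317,241),.07).round(4))
E
python3 p.py .4525 .0805 .025 -75;  python3 -m jog '1 0 0 0.4 0 0 0; 1 0 3 0.4 0 0 0; 1 0 7 0.4 0 0 0; 1 0 11 0.4 0 0 0; 1 0 12.7 0.4 0 0 0; 1 0 12.7 0.4 0 0 0; 1 0 12.7 0.4 0 0 0; 1 0 12.7 0.4 0 0 0' 12;  python3 p.py .4525 .0805 .025 -75
```

```text
[0.453  0.0811 0.07  ]
shift cm [ 0.04 13.13  0.46] turn [ 0.     0.005 -0.001] rows>=3.2 opening 1.00
time_s: 15.62
position: [0.4533, 0.0812, 0.0305]
orientation: [-1.568, 0.001, -1.305]
force: [-0.2, -0.3, -0.2]
opening: 1.002
shift cm [ 0.05  0.55 -0.09] turn [-0.003  0.004 -0.001] rows>=0.1 opening 1.00
```

```bash
python3 -m jog '1 0 0.5 0 0 0 0; 0.7 0 0.5 0 0 0 0; 0 0 0.5 0 0 0 0; 0 0 0.5 0 0 0 0; 0 0 0.5 0 0 0 0; 0 0 0.5 0 0 0 0; 0 0 0.5 0 0 0 0; 0 0 0.5 0 0 0 0; 0 0 0.5 0 0 0 0; 0 0 0.5 0 0 0 0' 12;  python3 p.py .4528 .081 .025 -75
```

```text
time_s: 16.45
position: [0.4519, 0.0808, 0.0244]
orientation: [-1.571, 0.0, -1.305]
force: [-0.2, 0.2, 0.0]
opening: 0.584
shift cm [ 0.   -0.06  0.09] turn [-0.     0.004 -0.   ] rows>=0.0 opening 0.58
```

```bash
python3 -m jog '0 0 -3 0 0 0 0; 0 0 -6 0 0 0 0; 0 0 -9 0 0 0 0; 0 0 -11.5 0 0 0 0; 0 0 -11.5 0 0 0 0; 0 0 -11.5 0 0 0 0' 12;  python3 p.py .646 -.069 .14 -20
```

```text
time_s: 16.95
position: [0.4527, 0.0807, 0.1405]
orientation: [-1.568, -0.0, -1.305]
force: [0.0, 0.2, -1.6]
opening: 0.584
shift cm [19.51  0.11 14.73] turn [-0.003 -0.956  0.002] rows>=7.7 opening 0.58
```

```bash
python3 -m jog '0 2.6 0 2 0 -0.11 0; 0 5.2 0 4 0 -0.22 0; 0 7.8 0 6 0 -0.33 0; 0 10.4 0 8 0 -0.44 0; 0 13 0 10 0 -0.55 0; 0 15.6 0 12 0 -0.66 0; 0 18 0 13.7 0 -0.77 0; 0 19.5 0.1 14.7 0 -0.88 0; 0 19.5 0.1 14.7 0 -0.956 0; 0 19.5 0.1 14.7 0 -0.956 0; 0 19.5 0.1 14.7 0 -0.956 0; 0 19.5 0.1 14.7 0 -0.956 0' 12;  python3 p.py .646 -.069 .0555 -20; python3 padw.py 250 pics/w10.png
```

```text
time_s: 17.95
position: [0.6439, -0.0679, 0.1372]
orientation: [-1.571, 0.003, -0.349]
force: [-0.2, 1.2, 0.2]
opening: 0.591
shift cm [ 0.25  8.17 -0.03] turn [-0.    -0.    -0.003] rows>=2.0 opening 0.59
pad p0.78 252 [ 0.6463 -0.0707] res 0.0143 free [ 0.6511 -0.057   0.0282]
pad p0.60 608 [0.6472 0.025 ] res 0.0076 free [0.6472 0.0249 0.0378]
```

View pics/w10.png

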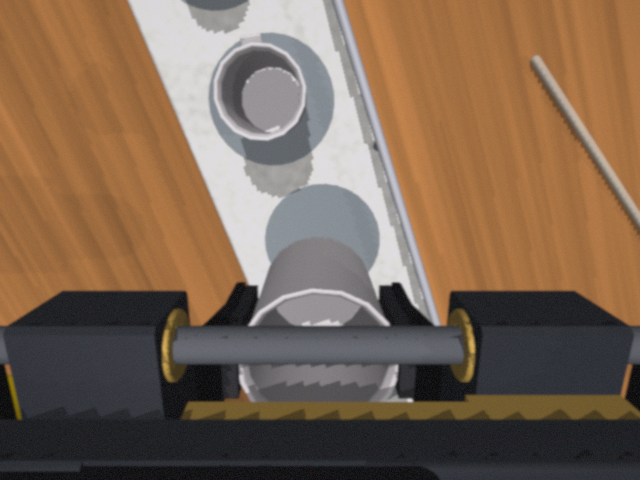

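```bash
python3 -m jog '0 0.25 0 -0.1 0 0 0; 0 0.25 3 -0.1 0 0 0; 0 0.25 5.5 -0.1 0 0 0; 0 0.25 7 -0.1 0 0 0; 0 0.25 7 -0.1 0 0 0; 0 0.25 7 -0.1 0 0 0' 12;  python3 p.py .646 -.0695 .0545 -20
```

```text
time_s: 18.55
position: [0.6467, -0.0705, 0.0681]
orientation: [-1.571, 0.001, -0.349]
force: [0.8, 0.4, 0.6]
opening: 0.584
shift cm [-0.1   1.36  0.07] turn [-0.     0.    -0.001] rows>=0.3 opening 0.58
```

```bash
python3 -m jog '0 -0.05 0.5 0.05 0 0 0; 0 -0.05 0.9 0.05 0 0 0; 0 -0.05 1.2 0.05 0 0 0; 0 -0.05 1.4 0.05 0 0 0; 0 -0.05 1.4 0.05 0 0 0; 0 -0.05 1.4 0.05 0 0 0' 12;  python3 p.py .646 -.0695 .0545 -20
```

```text
time_s: 19.05
position: [0.6468, -0.07, 0.0546]
orientation: [-1.57, -0.0, -0.349]
force: [0.2, -0.1, 0.8]
opening: 0.586
shift cm [-0.1   0.01  0.02] turn [-0.001  0.     0.   ] rows>=0.0 opening 0.59
```

```bash
python3 -m jog '0 -0.05 0.05 0 0 0 0; 0.59 -0.05 0.05 0 0 0 0; 0.62 -0.05 0.05 0 0 0 0; 0.68 -0.05 0.05 0 0 0 0; 0.74 -0.05 0.05 0 0 0 0; 0.74 -0.05 0.05 0 0 0 0; 0.74 -0.05 0.05 0 0 0 0; 0.74 -0.05 -0.5 0 0 0 0; 0.74 -0.05 -3 0 0 0 0; 0.74 -0.05 -7 0 0 0 0; 0.9 -0.05 -11 0 0 0 0; 0.9 -0.05 -12 0 0 0 0' 12; python3 p.py .4097 -.2203 .17 -90;python3 - <<'E'
from h import *
cv2.imwrite("pics/w11.png",arm.get_image("wrist")[:,:,::-1])
E
```

```text
time_s: 20.05
position: [0.6499, -0.0691, 0.1818]
orientation: [-1.567, -0.01, -0.349]
force: [1.2, 0.8, 1.5]
opening: 0.82
shift cm [-17.41   0.91 -22.42] turn [-0.01   1.222  0.007] rows>=9.8 opening 0.82
```

View pics/w11.png

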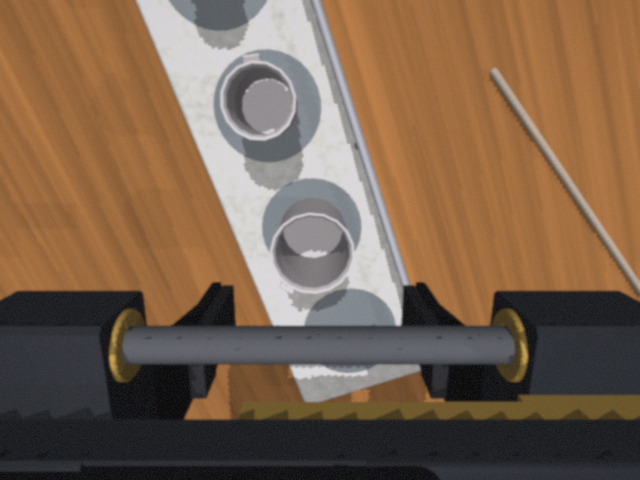

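```bash
python3 p.py .4097 -.2203 .175 -75; python3 -m jog '1 -2.5 0 -3 0 0.1 0; 1 -5 0 -6 0 0.2 0; 1 -7.5 0 -9 0 0.3 0; 1 -10 0 -12 0 0.4 0; 1 -12.5 0 -15 0 0.5 0; 1 -14.5 0 -18 0 0.6 0; 1 -16.5 0 -20.5 0 0.7 0; 1 -17.4 0.4 -22.3 0 0.8 0; 1 -17.4 0.4 -22.3 0 0.9 0; 1 -17.4 0.4 -22.3 0 0.96 0; 1 -17.4 0.4 -22.3 0 0.96 0; 1 -17.4 0.4 -22.3 0 0.96 0'; python3 p.py .4097 -.2203 .175 -75
python3 - <<'E'
from h import *
cv2.imwrite("pics/w12.png",arm.get_image("wrist")[:,:,::-1])
E
```

```text
shift cm [-17.41   0.38 -22.41] turn [-0.009  0.96   0.008] rows>=7.7 opening 0.85
time_s: 21.1
position: [0.4063, -0.2197, 0.1701]
orientation: [-1.571, 0.001, -1.307]
force: [-0.0, -0.3, -0.1]
opening: 0.999
shift cm [ 0.15 -0.49  0.32] turn [ 0.     0.002 -0.001] rows>=0.1 opening 1.00
```

View pics/w12.png

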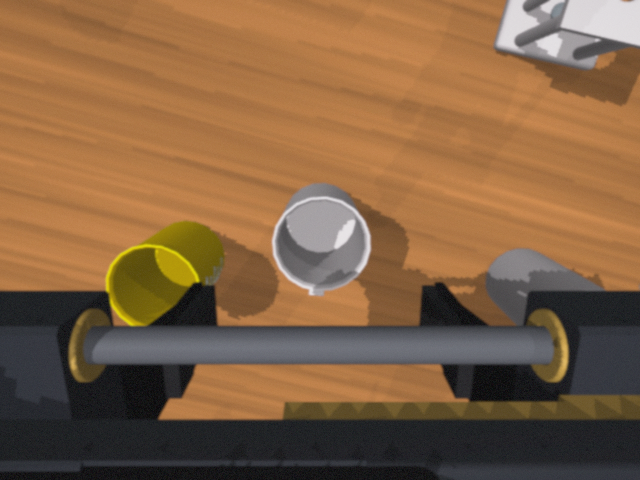

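```bash
python3 - <<'E'
from h import *
o=arm.get_obs(); print(wray(o,(322,244),.08).round(4),wray(o,(152,286),.08).round(4))
E
python3 p.py .411 -.221 .03 -75
```

```text
[ 0.4093 -0.2219  0.08  ] [ 0.3528 -0.1223  0.08  ]
shift cm [ 0.27 14.01  0.41] turn [ 0.     0.002 -0.001] rows>=3.4 opening 1.00
```

```bash
python3 -m jog '1 0.2 0 0.25 0 0 0; 1 0.2 3 0.25 0 0 0; 1 0.2 7 0.25 0 0 0; 1 0.2 11 0.25 0 0 0; 1 0.2 13.2 0.25 0 0 0; 1 0.2 13.3 0.25 0 0 0; 1 0.2 13.3 0.25 0 0 0; 1 0.2 13.3 0.25 0 0 0' 12;  python3 p.py .4096 -.2212 .031 -75
```

```text
time_s: 21.82
position: [0.4108, -0.2214, 0.0384]
orientation: [-1.569, -0.001, -1.308]
force: [0.3, -0.5, -0.3]
opening: 1.003
shift cm [-0.05  0.74 -0.11] turn [-0.002  0.001  0.001] rows>=0.2 opening 1.00
```

```bash
python3 -m jog '1 0 0.6 -0.05 0 0 0; 0.8 0 0.6 -0.05 0 0 0; 0 0 0.6 -0.05 0 0 0; 0 0 0.6 -0.05 0 0 0; 0 0 0.6 -0.05 0 0 0; 0 0 0.6 -0.05 0 0 0; 0 0 0.6 -0.05 0 0 0; 0 0 0.6 -0.05 0 0 0; 0 0 0.6 -0.05 0 0 0' 12;  python3 p.py .4096 -.2212 .031 -75
```

```text
time_s: 22.57
position: [0.4091, -0.2212, 0.0316]
orientation: [-1.57, 0.0, -1.309]
force: [-0.4, 1.4, 3.3]
opening: 0.702
shift cm [0.02 0.06 0.05] turn [-0.  0. -0.] rows>=0.0 opening 0.70
```

```bash
python3 -m jog '0 0 0 0 0 0 0; 0 0 -3 0 0 0 0; 0 0 -6 0 0 0 0; 0 0 -9 0 0 0 0; 0 0 -11.5 0 0 0 0; 0 0 -11.5 0 0 0 0; 0 0 -11.5 0 0 0 0' 12;  python3 p.py .645 -.1645 .147 -20
```

```text
time_s: 23.15
position: [0.4094, -0.222, 0.1472]
orientation: [-1.569, -0.002, -1.31]
force: [-0.7, -1.2, -0.9]
opening: 0.703
shift cm [ 0.53  0.07 24.24] turn [-0.001 -0.96   0.003] rows>=7.7 opening 0.70
```

```bash
python3 -m jog '0 0 0 3.3 0 -0.11 0; 0 0.1 0 6.6 0 -0.22 0; 0 0.1 0 9.9 0 -0.33 0; 0 0.2 0 13.2 0 -0.44 0; 0 0.3 0 16.5 0 -0.55 0; 0 0.4 0 19.8 0 -0.66 0; 0 0.5 0 22.5 0 -0.77 0; 0 0.5 0.1 24.2 0 -0.88 0; 0 0.5 0.1 24.2 0 -0.96 0; 0 0.5 0.1 24.2 0 -0.96 0; 0 0.5 0.1 24.2 0 -0.96 0; 0 0.5 0.1 24.2 0 -0.96 0' 12;  python3 p.py .645 -.1645 .062 -20; python3 padw.py 230 pics/w13.png
```

```text
time_s: 24.15
position: [0.6427, -0.164, 0.1439]
orientation: [-1.571, 0.003, -0.351]
force: [-0.7, -0.4, -0.1]
opening: 0.698
shift cm [0.25 8.19 0.03] turn [ 0.    -0.002 -0.003] rows>=2.0 opening 0.70
pad p0.87 186 [ 0.6452 -0.1662] res 0.0131 free [ 0.6529 -0.1468  0.0228]
pad p0.78 381 [ 0.6449 -0.0685] res 0.006 free [ 0.6466 -0.0698  0.0373]
```

View pics/w13.png

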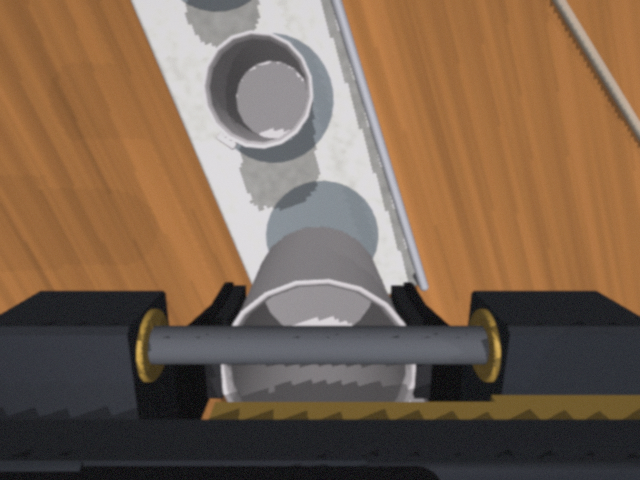

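```bash
python3 -m jog '0 0.2 0 -0.05 0 0 0; 0 0.2 3 -0.05 0 0 0; 0 0.2 5.5 -0.05 0 0 0; 0 0.2 7 -0.05 0 0 0; 0 0.2 7 -0.05 0 0 0; 0 0.2 7 -0.05 0 0 0' 12;  python3 p.py .645 -.165 .0617 -20
```

```text
time_s: 24.75
position: [0.6454, -0.1647, 0.075]
orientation: [-1.57, 0.001, -0.349]
force: [0.8, -0.2, -0.4]
opening: 0.696
shift cm [-0.03  1.33 -0.04] turn [-0.    -0.    -0.001] rows>=0.3 opening 0.70
```

```bash
python3 -m jog '0 -0.05 0.5 -0.05 0 0 0; 0 -0.05 0.9 -0.05 0 0 0; 0 -0.05 1.1 -0.05 0 0 0; 0 -0.05 1.35 -0.05 0 0 0; 0 -0.05 1.35 -0.05 0 0 0; 0 -0.05 1.35 -0.05 0 0 0' 12;  python3 p.py .645 -.165 .0617 -20
```

```text
time_s: 25.25
position: [0.6452, -0.165, 0.0621]
orientation: [-1.57, -0.0, -0.349]
force: [0.0, 0.5, -0.1]
opening: 0.698
shift cm [-0.01  0.04 -0.01] turn [-0. -0.  0.] rows>=0.0 opening 0.70
```

```bash
python3 -m jog '0 0 0.05 0 0 0 0; 0.7 0 0.05 0 0 0 0; 0.73 0 0.05 0 0 0 0; 0.78 0 0.05 0 0 0 0; 0.85 0 0.05 0 0 0 0; 0.85 0 0.05 0 0 0 0; 0.85 0 0.05 0 0 0 0; 0.85 0 -0.5 0 0 0 0; 0.85 0 -3 0 0 0 0; 0.85 0 -7 0 0 0 0; 0.9 0 -11 0 0 0 0; 0.9 0 -14 0 0 0 0' 12; python3 -m jog '1 -4 -2 0 0 0 0; 1 -8 -4 0 0 0 0; 1 -12 -4 0 0 0 0; 1 -16 -4 0 0 0 0; 1 -18 -4 0 0 0 0; 1 -18 -4 0 0 0 0; 1 -18 -4 0 0 0 0; 1 -18 -4 0 0 0 0'
python3 - <<'E'
from h import *
for n in("top","side"): cv2.imwrite(f"pics/{n}14.png",arm.get_image(n)[:,:,::-1])
E
```

```text
time_s: 26.25
position: [0.646, -0.1646, 0.2056]
orientation: [-1.569, -0.003, -0.349]
force: [0.3, -0.1, 0.6]
opening: 0.889
time_s: 26.92
position: [0.4769, -0.1039, 0.2425]
orientation: [-1.57, -0.002, -0.349]
force: [0.1, -0.2, 0.5]
opening: 0.999
```

View pics/side14.png

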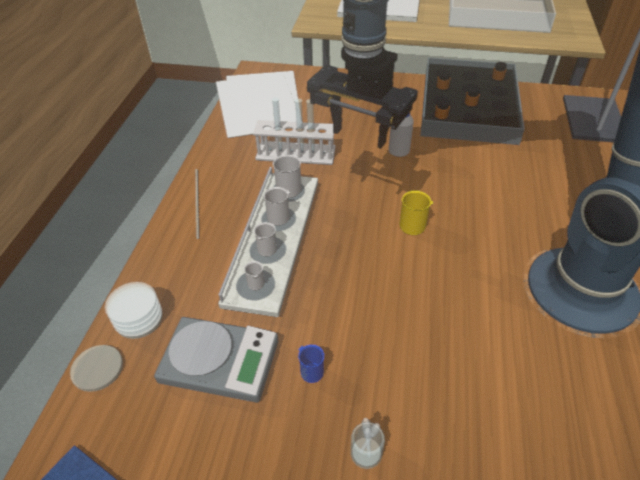

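View pics/top14.png

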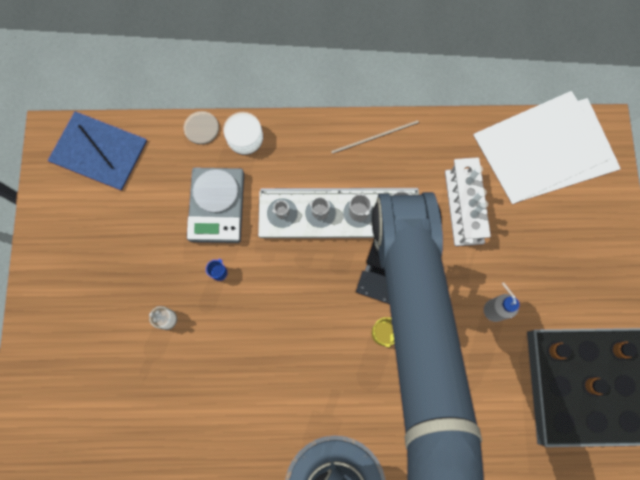

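All four stand upright in size order. A numeric check of where they sit on the pads:

```bash
python3 - <<'E'
from h import *
P={25:(.648,.1203),50:(.647,.0255),100:(.646,-.069),150:(.645,-.1645)}
n="side"; arm.get_image(n); best={}
for s,(D,H) in SZ.items():
    for r in arm.regions_of(n,f"beaker_{s}_centre"):
        m=r["mask"]
        if m.sum()<50: continue
        ys,xs=np.nonzero(m);v=fit(n,np.array([xs.mean(),ys.mean()]),.03,D,H)
        if v[0]>.6: print(s,"p%.2f"%r["p"],m.sum(),"exp %.0f"%area(sil(n,*v,.03,D,H)),v.round(4),"off pad mm",((v-np.array(P[s]))*1000).round(1))
for r in arm.regions_of(n,"wash_bottle_centre")[:1]: print(r["pixel"])
E
```

```text
25 p0.65 487 exp 501 [0.6488 0.1189] off pad mm [ 0.8 -1.4]
50 p0.68 619 exp 678 [0.6489 0.0274] off pad mm [1.9 1.9]
100 p0.85 808 exp 856 [ 0.6473 -0.0703] off pad mm [ 1.3 -1.3]
150 p0.77 936 exp 1078 [ 0.6457 -0.1733] off pad mm [ 0.7 -8.8]
[405.4, 136.1]
```

```bash
python3 - <<'E'
from h import *
im=cv2.imread("pics/side14.png"); k=5; x0,y0=230,140
c=cv2.resize(im[y0:y0+120,x0:x0+120],None,fx=k,fy=k,interpolation=cv2.INTER_CUBIC)
h=sil("side",.645,-.1648,.03,.06,.08)
cv2.polylines(c,[((h+.5-[x0,y0])*k).astype(int)],True,(0,255,0),1)
h=sil("side",.646,-.0695,.03,.05,.07)
cv2.polylines(c,[((h+.5-[x0,y0])*k).astype(int)],True,(0,255,0),1)
cv2.imwrite("pics/chk.png",c)
E
```

```text
(no output)
```

View pics/chk.png

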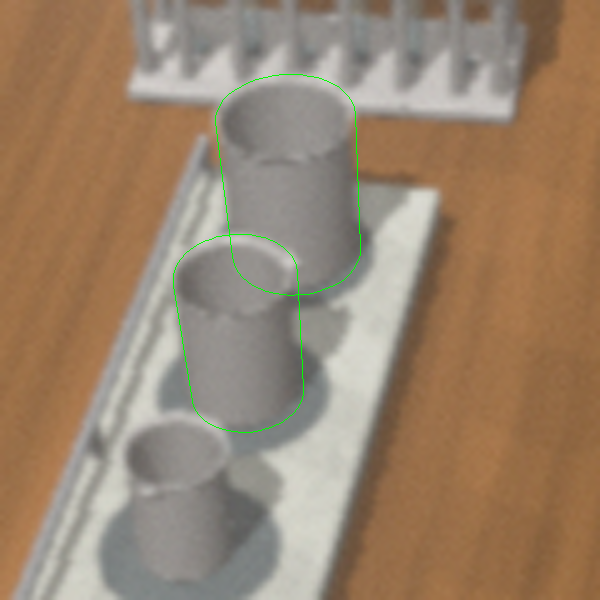

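```bash
python3 -c "
from cell import arm
print(arm.finish_job())"
```

```text
the job is handed in; nothing more can be done
None
```

I placed the four white beakers upright on the shelf pads in size order, 25, 50, 100, 150, from the balance end to the test-tube rack. I handed the job in at about 27 s on the robot's clock. I moved the beakers one at a time, smallest first, lowering each until its underside was about level with the pad before opening the fingers.

- **Position check:** In the final side picture, the 25, 50 and 100 beakers measured within about 3 mm of their pad centres.
- **Check that disagreed:** The network's mask for the 150 put it 9 mm off along the row. The 100 partly hides it in that view, so I drew its expected outline on the picture, and that matched to about 1–2 mm. I also released it with the tool about 1 mm from the pad centre.
- **Rest of the scene:** I never approached the wash bottle, and the blue and yellow look-alikes appear unmoved. The highest wrist-force reading was about 4 N.

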